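# Lock the centrifuge rotor with the T-key

### The arm

A 6-joint arm with a two-finger parallel gripper is mounted at the origin on the work surface. World frame = base frame: x ahead of the robot, y to its left, z up, the work surface at z = 0. Lengths are in m, angles in degrees, forces in N, time in s.
With the tool pointing down it reaches from about 0.35 to 0.875 m from the base axis. Payload 4.2 kg.
Tool frame: the origin (TCP) lies between the finger pads; the fingertips stand 25 mm ahead of it and the grasp point (between the pads) lies 6 mm ahead of it (r.tips_ahead is the distance from the TCP to the fingertips, in m); z points along the fingers, y is the direction in which the jaws open and shut (so a half turn about z gives the same grasp; the last joint's range is limited). The gripper opens to 87 mm and grips with 3 to 60 N. Pads are 19 mm wide; open, the fingers measure 117 mm over their backs; the gripper's body (75 mm by 190 mm) begins 51 mm behind the grasp point.
Start: joints at [80.65, 22.042, 0.453, 0, -68.411, -14.817], TCP at [0.256, 0.57, 0.248] pointing down, gripper open.
Joint ranges: [-179.83, 179.83], [-69.29, 118.12], [-61.27, 80.66], [-181.25, 117.63], [-171.15, -9.14], [-177.46, 177.46]. Speed limits (degrees/s): [159.86, 159.86, 180, 180, 180, 180].

### API

Orientations are given as a 3x3 rotation matrix whose columns are the frame's x, y, z axes.
In Python, from station import r, vision, finish_job gives the robot as it stands.
- The arm moves only by the shell command python3 -m jog 'ROWS'. ROWS is a JSON object of lists of equal length, an entry for each row: "rot": the turn, a rotation vector about the world's x, y, z in degrees, a list of three; "delta_pos": the shift along the world's x, y, z in mm, a list of three; "grip": the opening in per cent of the stroke, from 0 (shut) to 100 (fully open). A call has 1 to 10 rows; each row shifts and turns the commanded pose from where the row before left it; what a row does not reach is not made up. A row lasts 1/12 s, in which the tool goes at most 41.7 mm and 7.16 degrees, less where a joint would pass 70% of its speed; a pose out of reach is approached as far as the arm can. A call with a gripper value outside its range is refused whole. The fingers move at their own pace and stop on an object; the grip force is fixed at half the most. Time passes only in rows, so rows that do not move let the fingers close. It gives the time, the measured TCP pose, the force and the opening at its end, in the units of the state.
- r.sense(): the state, without advancing time (a new reading comes with each control period).
- vision.capture(name): name is "scene" or "top" or "wrist"; returns a dict with "frame" (420x560x3 uint8, red, green, blue), "K" (3x3 intrinsics, pixels), "xyz" and "orientation" of the camera in the world. Camera axes: x right, y up, looking along -z (the intrinsics and any distortion apply to the point x, -y, -z); pixel columns grow to the right and rows downward; lengths in m; the calibration is good to about 2 mm. The wrist camera is an equidistant fisheye: a pixel r from the principal point sees the ray r / f radians off the axis. A picture is of the moment at which its call begins. There is no depth.
- finish_job(): hands the job in, once; it reports no verdict.
The state is a dict: "time_s": time; "joints": joint angles; "joint_velocities": joint speeds; "effort": joint torques, N m; "tcp_pos": TCP position; "ee_rot": TCP orientation; "wrist_force": force on the tool from outside, world axes, zero at the start; "moment": the same for the moment, N m; "gripper_width": opening from 0.0 (shut) to 1.0 (fully open).
Only numpy, scipy, OpenCV 4.12 (cv2) and the standard library are available. Lean on these libraries where they do the work, as an engineer would, in place of code of your own. Each camera call takes 0.05 s, during which the arm holds its last target. There are 200 camera calls.

### The job

Lock the centrifuge's rotor: take the T-key out of its slanted holder, lower it down the deep shaft in the rotor hub until it is fully down over the square stem, and turn it clockwise as far as it will go. Never leave the key in the rotor: lift it out and put it back in its holder, all the way down, and let go of it. Leave the other things on the bench where they stand.

Things in the scene. Friction and masses are not known exactly. Their poses are not given: they have to be found in the camera images.
- key: loose steel T-key, about 0.32 kg. Origin: centre of its open foot; z runs up the shaft to the handle, y along the handle bar. Foot: square box socket, 22 mm outside, 14.8 mm inside, 18 mm deep, open downwards, sides parallel to x and y. Shaft 12 mm across; round collar 22 mm across from 82 to 94 mm above the foot. It starts in the slanted tube with its handle bar level
- key_handle (a point): centre of the key's orange handle bar, on the key's axis 150 mm above its foot; same axes as the key. The bar is 90 mm long (y), 14 mm wide (x), 18 mm tall (z)
- tube: blue square tube fixed on a white base plate, leaning 30 degrees from vertical with its mouth over to the left as the robot sees it (or left and nearer). Origin: centre of its inner floor; z runs up along it to the open mouth 100 mm away, y is level. Inside 30 x 30 mm, sides along x and y; outside 38 x 38 mm. The stored key stands on this floor against the lower (-x) wall, parallel to the tube, handle 50 mm beyond the mouth
- centrifuge: round silver centrifuge with its lid off, fixed, 260 mm across, rim 120 mm high. Origin under its centre, z up, front (white knob, blue display) -x. An aluminium hub, 90 mm across, top 135 mm above the bench, stands in the middle of its rotor, with a vertical round shaft 40 mm across and 100 mm deep in its centre
- shaft_mouth (a point): centre of the open mouth of the hub shaft, 135 mm above the bench; axes of the centrifuge
- shaft_floor (a point): centre of the floor of the shaft, 35 mm above the bench; axes of the centrifuge. The key is fully down when its foot stands on this floor
- stem_top (a point): top centre of the brass lock stem, which stands 16 mm up from the middle of the shaft's floor: 12 x 12 mm square for 12 mm, then a 4 mm pyramid narrowing to 6 x 6 mm. The point turns with the stem; the flats are parallel to its x and y. An orange pointer on the hub's rim, on the stem's -x side (look only), turns with it: red mark = free, green mark = locked
- rotor_lock (a joint): angle of the lock stem in rad: 0 = pointer at the red mark (free), 1.571 = at the green mark, against the end stop (locked). Grows clockwise seen from above, starts between 0 and 0.3, stays where left; friction about 0.12 N m. The key has some 0.27 rad of play on the stem either way
- reagent: bystander: amber reagent bottle with blue cap, 70 mm across, 150 mm tall; origin under its centre
- wash: bystander: white wash bottle, 60 mm across, 150 mm tall; origin under its centre
- beaker: bystander: glass beaker, 70 mm across, 90 mm tall; origin under its centre
- jar: bystander: small glass jar with black cap, 50 mm across, 50 mm tall; origin under its centre
- rack: bystander: green tube rack, 60 x 140 mm, 65 mm tall with its tubes; origin under its centre
- weight: bystander: brass calibration weight, 36 mm across, 46 mm tall; origin under its centre
Mind the look-alikes: they are no part of the job. Leave any orange look-alike of the part that bears tube alone.

How it is judged:
By the outcome, as a careful person would: the job done as asked, in the order asked, and still so for the second after the job is handed in, with the robot touching nothing.
It also fails if it takes over 67 s, if anything falls off the work surface, if the arm or the gripper's body presses on something with over 40 N, if the wrist force passes 120 N, or if a joint passes its speed limit or range.

## Working session

There is one attempt and no reset: what is moved stays moved. The work goes in short steps, Python scripts to look and compute and a shell command to move; the robot and the scene stay as the last step left them, time stands still between calls to the robot, and variables do not carry over. Pictures are saved under pics/ and viewed, about 8 in all and at most 12, crops included, and the job is handed in when it is done.

```bash
ls; mkdir -p pics
python3 - <<'E'
from station import r,vision
import cv2,json
for n in ("scene","top"):
    c=vision.capture(n); cv2.imwrite(f"pics/{n}0.png",c["frame"][:,:,::-1])
    print(n,c["K"],c["xyz"],c["orientation"])
print(r.sense())
E
```

```text
pics
scene [[422.84233636   0.         276.78173329]
 [  0.         422.84233636 211.05188114]
 [  0.           0.           1.        ]] [1.10723041 0.2857498  0.99637838] [[-0.4713459  -0.73429205  0.48851634]
 [ 0.88186372 -0.3847183   0.27259531]
 [-0.01222339  0.55929153  0.82888092]]
top [[520.47097942   0.         277.88926441]
 [  0.         520.47097942 204.66926381]
 [  0.           0.           1.        ]] [0.43690117 0.01421067 1.47947528] [[ 0.02511481  0.99172873 -0.12587045]
 [-0.9995719   0.02680252  0.01173245]
 [ 0.01500906  0.12552191  0.99197731]]
{'time_s': 0.1, 'joints': array([ 8.06500908e+01,  2.20863279e+01,  3.87077852e-01, -2.61438051e-02,
       -6.84124640e+01, -1.48153917e+01]), 'joint_velocities': array([-0.11979254, -0.05877521,  0.07988531,  0.08749904,  0.00982511,
        0.06961482]), 'effort': array([-5.82140297e-05, -3.91690850e+01,  1.87934268e+01,  4.23190176e+00,
        1.34454720e-02, -7.32713875e-05]), 'tcp_pos': array([0.25564456, 0.56977544, 0.24656348]), 'ee_rot': array([[ 9.12299329e-01, -4.09523374e-01, -7.35413816e-04],
       [-4.09524025e-01, -9.12297447e-01, -1.85490532e-03],
       [ 8.87109384e-05,  1.99339850e-03, -9.99998009e-01]]), 'wrist_force': array([0.10792841, 0.65917944, 0.40789307]), 'moment': array([ 0.04705406, -0.03483248,  0.02952807]), 'gripper_width': 0.9981822414375436}
```

View pics/scene0.png

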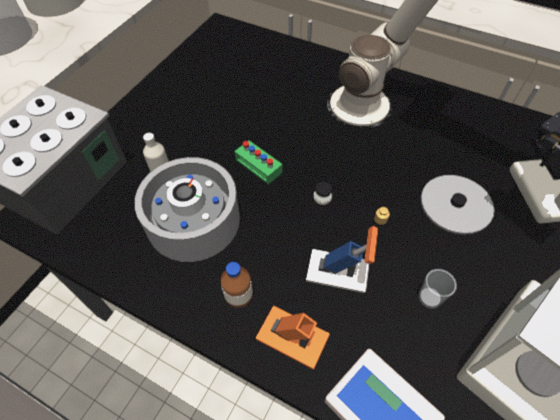

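View pics/top0.png

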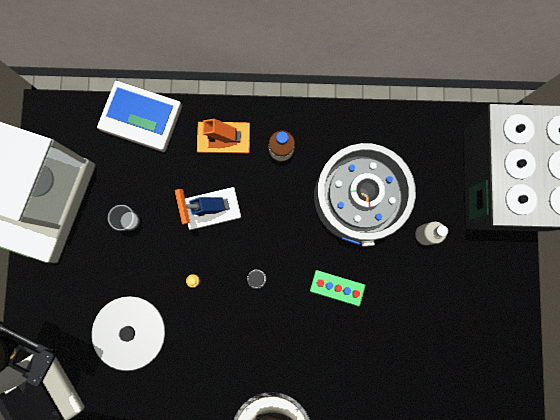

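The scene shows the blue tube with the white plate and the orange handle at top (182,206) / scene (372,245). The orange look-alike, with an empty tube and an orange plate, is at top (222,132) / scene (295,330). The blue tube fits because it is blue on white and holds the key. The centrifuge is at top (366,192) / scene (187,205). Next: a confirming crop and masks.

```bash
cat > h.py <<'E'
import numpy as np,cv2
from station import r,vision
def cap(n,save=None):
    c=vision.capture(n); c["n"]=n
    c["K"]=np.array(c["K"]);c["xyz"]=np.array(c["xyz"]);c["R"]=np.array(c["orientation"])
    if save: cv2.imwrite(f"pics/{save}.png",c["frame"][:,:,::-1])
    return c
def ray(c,p):
    K=c["K"]; v=np.array([(p[0]-K[0,2])/K[0,0],(p[1]-K[1,2])/K[1,1]])
    if c["n"]=="wrist":
        t=np.linalg.norm(v); v=v/max(t,1e-9)*np.sin(t); d=np.array([v[0],-v[1],-np.cos(t)])
    else: d=np.array([v[0],-v[1],-1.])
    d=c["R"]@d; return d/np.linalg.norm(d)
def plane(c,p,z): d=ray(c,p); return c["xyz"]+d*(z-c["xyz"][2])/d[2]
def tri(views):
    A=np.zeros((3,3));b=np.zeros(3);L=[]
    for c,p in views:
        d=ray(c,p);M=np.eye(3)-np.outer(d,d);A+=M;b+=M@c["xyz"];L.append((M,c["xyz"]))
    x=np.linalg.solve(A,b); return x,[round(1e3*np.linalg.norm(M@(x-o)),1) for M,o in L]
def proj(c,X):
    q=c["R"].T@(np.asarray(X)-c["xyz"]);K=c["K"];v=np.array([q[0],-q[1]])
    if c["n"]=="wrist":
        n=np.linalg.norm(v);v=v/n*np.arctan2(n,-q[2])
    else: v=v/-q[2]
    return v*[K[0,0],K[1,1]]+K[:2,2]
def mask(c,lo,hi,roi):
    h=cv2.cvtColor(c["frame"],cv2.COLOR_RGB2HSV);m=cv2.inRange(h,np.array(lo),np.array(hi))
    z=np.zeros_like(m);x0,y0,x1,y1=roi;z[y0:y1,x0:x1]=m[y0:y1,x0:x1];return z
def rect(m):
    n,l,s,ce=cv2.connectedComponentsWithStats(m);k=1+np.argmax(s[1:,4])
    p=np.argwhere(l==k)[:,::-1].astype(np.float32)
    R=cv2.minAreaRect(p);return s[k,4],ce[k],R,cv2.boxPoints(R)
E
python3 - <<'E'
from h import *
np.set_printoptions(precision=4,suppress=True)
t=cap("top");s=cap("scene")
cr=[(t,165,175,80,60),(s,305,220,80,60),(t,326,162,80,60),(s,147,165,80,60)]
I=[cv2.resize(c["frame"][y:y+h,x:x+w],(400,300),interpolation=cv2.INTER_CUBIC) for c,x,y,w,h in cr]
cv2.imwrite("pics/m1.png",np.vstack([np.hstack(I[:2]),np.hstack(I[2:])])[:,:,::-1])
a=rect(mask(t,(2,150,90),(14,255,255),(165,180,200,235)));b=rect(mask(s,(2,150,90),(14,255,255),(355,215,390,275)))
print(a,b); print(tri([(t,a[1]),(s,b[1])]))
w=rect(mask(t,(0,0,130),(180,60,255),(175,175,250,240)));print(w);print([plane(t,p,0.008) for p in w[3]])
w=rect(mask(s,(0,0,130),(180,60,255),(300,235,375,300)));print([plane(s,p,0.008) for p in w[3]])
E
```

```text
(np.int32(282), array([181.695 , 205.7766]), ((181.7692413330078, 205.84616088867188), (35.300907135009766, 8.629109382629395), 78.69007110595703), array([[174.0769, 189.3846],
       [182.5385, 187.6923],
       [189.4615, 222.3077],
       [181.    , 224.    ]], dtype=float32)) (np.int32(357), array([371.1513, 244.2465]), ((371.0231018066406, 244.31539916992188), (10.046812057495117, 37.334449768066406), 7.125016689300537), array([[363.7231, 262.2154],
       [368.3539, 225.1693],
       [378.3231, 226.4154],
       [373.6923, 263.4615]], dtype=float32))
(array([0.595 , 0.2429, 0.1602]), [np.float64(0.7), np.float64(0.7)])
(np.int32(1021), array([214.9726, 209.0411]), ((211.24354553222656, 207.82296752929688), (31.45406723022461, 53.643314361572266), 76.60750579833984), array([[181.5086, 198.7361],
       [233.6931, 186.3112],
       [240.9785, 216.9099],
       [188.794 , 229.3348]], dtype=float32))
[array([0.6332, 0.2715, 0.008 ]), array([0.6731, 0.1245, 0.008 ]), array([0.5858, 0.1007, 0.008 ]), array([0.5466, 0.2467, 0.008 ])]
[array([0.676 , 0.1242, 0.008 ]), array([0.586 , 0.0997, 0.008 ]), array([0.5473, 0.2523, 0.008 ]), array([0.6372, 0.2695, 0.008 ])]
```

View pics/m1.png

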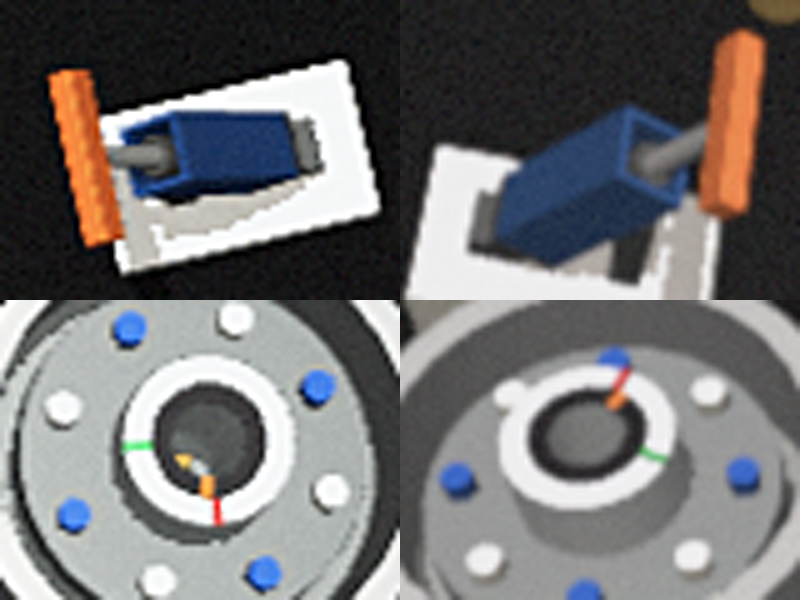

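The crop confirms the job's tube: blue on a white plate, key in it, handle at about (0.595, 0.243, 0.160). On the hub, the orange pointer is close to the red mark and the green mark is a quarter turn clockwise. Next I measure the hub centre and pointer, work out the tool geometry, and see where the wrist camera sits.

Run:
```python
from h import *
from scipy.spatial.transform import Rotation as Ro
np.set_printoptions(precision=4,suppress=True)
t=cap("top");s=cap("scene");w=cap("wrist")
for c,roi,th in ((t,(345,172,390,214),215),(s,(162,172,212,215),215)):
    g=mask(c,(0,0,th),(180,40,255),roi); n,l,st,ce=cv2.connectedComponentsWithStats(g);k=1+np.argmax(st[1:,4])
    co=cv2.findContours((l==k).astype(np.uint8),0,1)[0]; e=cv2.fitEllipse(max(co,key=len));c["e"]=e[0]
    print(c["n"],e,plane(c,e[0],.135))
print("hub",tri([(t,t["e"]),(s,s["e"])]))
for nm,lo,hi in (("ptr",(8,150,120),(22,255,255)),("red",(0,170,120),(5,255,255)),("red2",(172,170,120),(180,255,255)),("green",(45,120,80),(85,255,255))):
    for c,roi in ((t,(340,172,390,214)),(s,(162,165,222,215))):
        m=mask(c,lo,hi,roi); 
        if m.any(): a=rect(m); print(nm,c["n"],a[0],a[1],plane(c,a[1],.136))
# handle direction: bar edge ends
for c,roi in ((t,(165,180,200,235)),(s,(355,215,390,275))):
    b=rect(mask(c,(2,150,90),(14,255,255),roi))[3]; e=[(b[0]+b[1])/2,(b[1]+b[2])/2,(b[2]+b[3])/2,(b[3]+b[0])/2]
    if np.linalg.norm(e[0]-e[2])<np.linalg.norm(e[1]-e[3]): e=e[1:]
    A,B=plane(c,e[0],.16),plane(c,e[2],.16);v=A-B;print("bar",c["n"],A,B,np.degrees(np.arctan2(v[1],v[0]))%180,np.linalg.norm(v))
S=r.sense();R0=np.array(S["ee_rot"]);p=np.array(S["tcp_pos"])
print("cam in tool",R0.T@(w["xyz"]-p),R0.T@w["R"],w["K"])
```

```text
top ((367.8034362792969, 188.990966796875), (28.94565773010254, 31.674888610839844), 126.51739501953125) [ 0.6553 -0.2362  0.135 ]
scene ((182.33883666992188, 191.8431396484375), (25.341014862060547, 31.266830444335938), 93.79520416259766) [ 0.6591 -0.2382  0.135 ]
hub (array([ 0.6568, -0.2384,  0.1318]), [np.float64(1.8), np.float64(1.8)])
ptr top 11 [367.0909 199.3636] [ 0.6276 -0.2343  0.136 ]
ptr scene 9 [189.7778 184.5556] [ 0.6315 -0.2341  0.136 ]
red top 5 [369. 204.] [ 0.6156 -0.2393  0.136 ]
green top 6 [353.5 191. ] [ 0.6488 -0.1986  0.136 ]
bar top [0.639  0.2547 0.16  ] [0.5509 0.2317 0.16  ] 14.679405233728732 0.09110476309469934
bar scene [0.5469 0.229  0.16  ] [0.6398 0.2539 0.16  ] 14.983829398947734 0.09616183092503332
cam in tool [ 0.074   0.0003 -0.1379] [[-0.      0.9625  0.2711]
 [ 1.      0.0003 -0.0011]
 [-0.0011  0.2711 -0.9625]] [[325.1923   0.     275.7736]
 [  0.     325.1923 211.3376]
 [  0.       0.       1.    ]]
```

```bash
python3 -m jog '{"rot":[[0,0,5],[0,0,5],[0,0,5],[0,0,5],[0,0,5],[0,0,5],[0,0,5],[0,0,4],[0,0,0],[0,0,0]],"delta_pos":[[14,-34.5,0],[14,-34.5,0],[14,-34.5,0],[14,-34.5,0],[14,-34.5,0],[14,-34.5,0],[14,-34.5,0],[14,-34.5,0],[14,-34.5,0],[14,-34.5,0]],"grip":[100,100,100,100,100,100,100,100,100,100]}'
python3 -m jog '{"rot":[[0,0,0],[0,0,0],[0,0,0],[0,0,0],[0,0,0],[0,0,0],[0,0,0],[0,0,0],[0,0,0],[0,0,0]],"delta_pos":[[14,-34.5,0],[14,-34.5,0],[14,-34.5,0],[14,-34.5,0],[14,-34.5,0],[14,-34.5,0],[14,-34.5,0],[14,-34.5,0],[14,-34.5,0],[14,-34.5,0]],"grip":[100,100,100,100,100,100,100,100,100,100]}'
python3 -m jog '{"rot":[[0,0,0],[0,0,0],[0,0,0],[0,0,0],[0,0,0],[0,0,0]],"delta_pos":[[12.5,-34.5,-7],[12.5,-34.5,-7],[12.5,-34.5,-7],[12.5,-34.5,-6],[0,0,0],[0,0,0]],"grip":[100,100,100,100,100,100]}'
python3 - <<'E'
from h import *
np.set_printoptions(precision=4,suppress=True)
w=cap("wrist");print(r.sense()["joints"],w["xyz"])
q=proj(w,(.657,-.238,.135)).astype(int);print(q,proj(w,(.657,-.238,.051)))
x,y=max(q[0]-90,0),max(q[1]-67,0)
cv2.imwrite("pics/w1.png",cv2.resize(w["frame"][y:y+135,x:x+180],(800,600),interpolation=cv2.INTER_CUBIC)[:,:,::-1]);print(x,y)
cv2.imwrite("pics/w1full.png",w["frame"][:,:,::-1])
E
```

```text
time_s: 1.18
tcp_pos: [0.3961, 0.2235, 0.2479]
ee_rot: [[0.966, 0.257, 0.001], [0.257, -0.966, 0.001], [0.001, -0.0, -1.0]]
wrist_force: [0.5, 0.6, 0.1]
gripper_width: 1.001
time_s: 2.02
tcp_pos: [0.5362, -0.1217, 0.2477]
ee_rot: [[0.967, 0.256, 0.0], [0.256, -0.967, 0.0], [0.0, 0.0, -1.0]]
wrist_force: [1.5, 1.1, -1.1]
gripper_width: 0.998
time_s: 2.52
tcp_pos: [0.5855, -0.2594, 0.2189]
ee_rot: [[0.967, 0.253, -0.002], [0.253, -0.967, 0.001], [-0.002, -0.001, -1.0]]
wrist_force: [0.2, 0.3, -0.8]
gripper_width: 1.002
[ -9.3467  24.6207   0.4247  -0.0151 -65.89   114.0998] [ 0.6573 -0.2409  0.3568]
[271 120] [272.7682 120.6781]
181 53
```

View pics/w1.png

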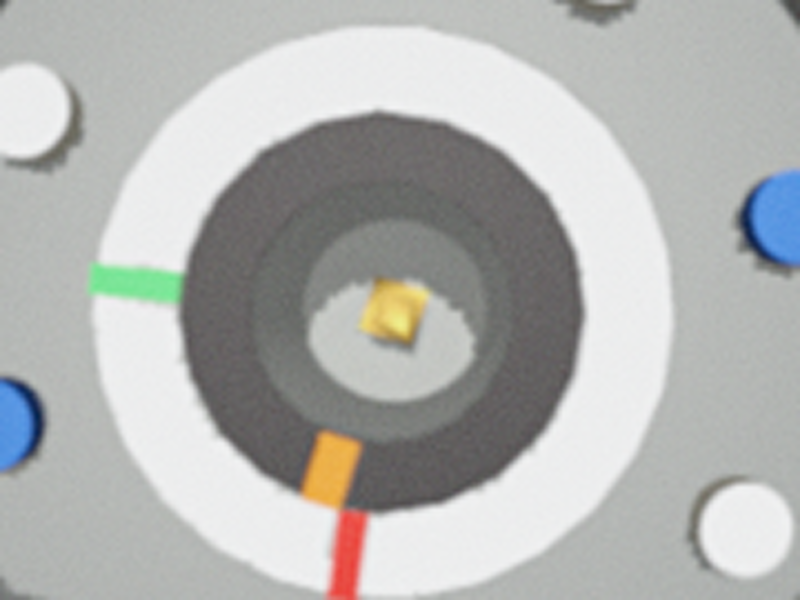

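Crop scale is 4.44: brass stem at (394,311), ring centre about (384,311), orange pointer at (331,470), red mark (348,555), green mark (137,283). The view goes straight down the shaft.

Run:
```python
from h import *
from scipy.spatial.transform import Rotation as Ro
np.set_printoptions(precision=4,suppress=True)
w=cap("wrist");roi=(181,53,361,188)
g=mask(w,(0,0,215),(180,40,255),roi);n,l,st,ce=cv2.connectedComponentsWithStats(g)
k=1+np.argmax(st[1:,4]);c=max(cv2.findContours((l==k).astype(np.uint8),0,1)[0],key=len)
hull=cv2.convexHull(c);P=np.array([plane(w,p[0],.135)[:2] for p in c]).astype(np.float32)
print("hub",cv2.minEnclosingCircle(P),np.array(cv2.fitEllipse(P)[0]),cv2.fitEllipse(P)[1])
a=rect(mask(w,(18,100,100),(32,255,255),(255,105,285,135)))
print("stem px",a[:3]);B=np.array([plane(w,p,.047) for p in a[3]]);print(B.mean(0),plane(w,a[1],.05))
v=B[1]-B[0];print("stem side ang mod90",np.degrees(np.arctan2(v[1],v[0]))%90,np.linalg.norm(v),np.linalg.norm(B[2]-B[1]))
H=np.array(cv2.minEnclosingCircle(P)[0])
for nm,lo,hi in (("ptr",(10,130,120),(17,255,255)),("red",(0,150,120),(5,255,255)),("green",(45,100,80),(85,255,255))):
    b=rect(mask(w,lo,hi,roi));X=plane(w,b[1],.135)[:2];d=X-H;print(nm,b[0],b[1],X,np.degrees(np.arctan2(d[1],d[0]))%360,np.linalg.norm(d))
```

```text
hub ((0.6548185348510742, -0.23520120978355408), 0.04465368390083313) [ 0.6556 -0.2359] (0.07956016063690186, 0.08250588178634644)
stem px (np.int32(137), array([270.5036, 122.8467]), ((270.5566101074219, 122.80188751220703), (11.400925636291504, 11.95036792755127), 15.945395469665527))
[ 0.6546 -0.2352  0.047 ] [ 0.6546 -0.2352  0.05  ]
stem side ang mod90 88.79939542090047 0.01140378292495167 0.010759433513869496
ptr 15 [252.6    157.2667] [ 0.6293 -0.2305] 169.45071960921751 0.025928295883849435
red 91 [260.7253 177.6923] [ 0.6169 -0.2394] 186.2976137483849 0.03818014714267451
green 103 [213.2816 116.5146] [ 0.6503 -0.1972] 96.77713256342618 0.038232464385119375
```

Stem (0.6547,−0.2352), agreeing with the hub circle. Its flats are about −3° mod 90 and the lock is about 10° from red. Now to the tilted pre-grasp over the key handle.

```bash
python3 -m jog '{"rot":[[0,0,0],[0,0,0],[0,0,0],[0,0,0],[0,0,0],[0,0,0],[0,0,0],[0,0,0]],"delta_pos":[[0,37,10],[0,39,5],[0,39,5],[0,39,0],[0,39,0],[0,39,0],[0,39,0],[0,39,0]],"grip":[100,100,100,100,100,100,100,100]}'
python3 -m jog '{"rot":[[-4.83,-1.3,0],[-4.83,-1.3,0],[-4.83,-1.3,0],[-4.83,-1.3,0],[-4.83,-1.3,0],[-4.83,-1.3,0],[0,0,0],[0,0,0]],"delta_pos":[[0,39,0],[0,39,0],[0,39,0],[0,39,0],[0,39,0],[-2,40,2],[0,0,0],[0,0,0]],"grip":[80,80,80,80,80,80,80,80]}'
cat > k.py <<'E'
from h import *
import pickle,sys
np.set_printoptions(precision=4,suppress=True)
w=cap("wrist",sys.argv[1]);print(r.sense()["joints"],r.sense()["tcp_pos"],proj(w,(.595,.243,.155)))
m=mask(w,(2,150,70),(16,255,255),(0,0,560,420));a=rect(m);print(a)
pickle.dump(w,open(sys.argv[1]+".pkl","wb"))
E
python3 k.py g1
```

```text
time_s: 3.28
tcp_pos: [0.5846, 0.0555, 0.242]
ee_rot: [[0.966, 0.258, 0.002], [0.258, -0.966, 0.001], [0.002, -0.0, -1.0]]
wrist_force: [1.0, -0.1, -0.4]
gripper_width: 0.998
time_s: 3.95
tcp_pos: [0.5818, 0.2915, 0.2414]
ee_rot: [[0.965, 0.228, 0.132], [0.263, -0.835, -0.483], [0.0, 0.501, -0.866]]
wrist_force: [1.2, -1.6, 0.3]
gripper_width: 0.801
[ 50.047   29.9183  -1.7108  24.8254 -77.8059  45.5039] [0.5823 0.2894 0.2424] [275.1443 219.8675]
(np.int32(2784), array([319.7971,  40.1325]), ((312.1783447265625, 26.046520233154297), (107.57533264160156, 90.53764343261719), 19.592283248901367), array([[246.3251,  50.6581],
       [276.6846, -34.6377],
       [378.0316,   1.435 ],
       [347.6721,  86.7307]], dtype=float32))
```

View pics/g1.png

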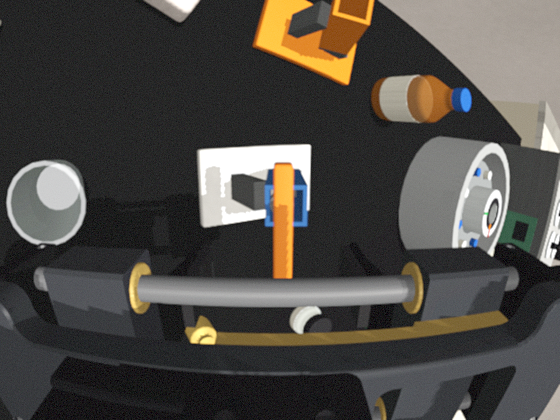

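The handle bar runs vertically at column ~283, rows 163 to ~277, where the gripper linkage hides the near end. The blue tube mouth is behind it at (286,200). Computing offsets in the tool frame.

```bash
cat > k2.py <<'E'
from h import *
import pickle,sys
np.set_printoptions(precision=4,suppress=True)
w=pickle.load(open(sys.argv[1]+".pkl","rb"));S=r.sense();R=np.array(S["ee_rot"]);p=np.array(S["tcp_pos"])
a=rect(mask(w,(2,150,70),(16,255,255),(255,150,315,290)));ys,xs=np.nonzero(mask(w,(2,150,70),(16,255,255),(255,150,315,290)))
print(a[2])
for y in range(ys.min()-0,ys.max()+1,15):
    print(y,xs[ys==y].min(),xs[ys==y].max())
ctr=np.array([.595,.243,.155]); print("ctr tool",R.T@(ctr-p))
dep=(R.T@(ctr-p))[2]-.009
co=R.T@(w["xyz"]-p)
for px in ((xs[ys==ys.min()+5].mean(),ys.min()),(xs[ys==215].mean(),215),(xs[ys==260].mean(),260)):
    d=R.T@ray(w,px);print(px,"tool pt",co+d*(dep-co[2])/d[2])
y=190;q=[R.T@ray(w,(xx,y)) for xx in (xs[ys==y].min(),xs[ys==y].max()+1)];print("depth by width",.014/abs(q[0][1]/q[0][2]-q[1][1]/q[1][2])+co[2])
E
python3 k2.py g1
```

```text
((282.5, 220.5), (115.0, 21.0), 90.0)
163 277 288
178 274 293
193 274 293
208 274 292
223 275 288
238 273 293
253 273 292
268 273 292
ctr tool [ 0.0001 -0.002   0.0997]
(np.float64(283.5), np.int64(163)) tool pt [0.0449 0.0038 0.0907]
(np.float64(281.26666666666665), 215) tool pt [0.0066 0.0025 0.0907]
(np.float64(280.75), 260) tool pt [-0.0295  0.0024  0.0907]
depth by width 2.0903354274596495
```

```bash
python3 -m jog '{"rot":[[0,0,0],[0,0,0],[0,0,0],[0,0,0],[0,0,0],[0,0,0]],"delta_pos":[[2.2,-8,-13.4],[2.2,-8,-13.4],[2.2,-8,-13.4],[2.2,-8,-13.4],[2.2,-8,-13.4],[2.2,-8,-13]],"grip":[80,80,80,80,60,50]}'
python3 -m jog '{"rot":[[0,0,0],[0,0,0],[0,0,0],[0,0,0],[0,0,0],[0,0,0],[0,0,0],[0,0,0]],"delta_pos":[[0,0,0],[0,0,0],[0,0,0],[0,0,0],[0,0,0],[0,0,0],[0,0,0],[0,0,0]],"grip":[0,0,0,0,0,0,0,0]}'
python3 k.py g2
```

```text
time_s: 4.5
tcp_pos: [0.597, 0.2372, 0.1638]
ee_rot: [[0.967, 0.219, 0.13], [0.255, -0.839, -0.481], [0.004, 0.498, -0.867]]
wrist_force: [0.3, -0.6, -0.1]
gripper_width: 0.721
time_s: 5.17
tcp_pos: [0.5972, 0.2401, 0.1627]
ee_rot: [[0.966, 0.222, 0.131], [0.257, -0.838, -0.482], [0.003, 0.499, -0.866]]
wrist_force: [0.3, 2.0, 0.2]
gripper_width: 0.154
[ 45.9146  32.0714 -10.9146  28.0037 -66.1505  43.0991] [0.5972 0.2401 0.1627] [260.6289 279.4641]
(np.int32(3842), array([322.3407,  23.9984]), ((307.99285888671875, 17.12084197998047), (134.6125946044922, 82.2942123413086), 18.90457534790039), array([[230.9857,  34.2417],
       [257.6485, -43.6135],
       [385.    ,   0.    ],
       [358.3372,  77.8552]], dtype=float32))
```

View pics/g2.png

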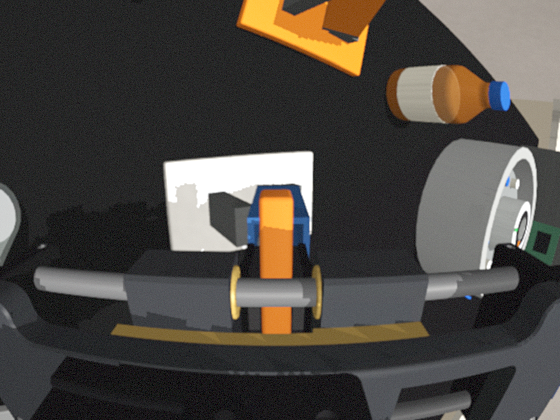

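Width 13.4 mm: the bar is held centrally (bar at (276,260) between the jaws). Pulling out along the tube axis.

```bash
python3 -m jog '{"rot":[[0,0,0],[0,0,0],[0,0,0],[0,0,0],[0,0,0],[0,0,0],[0,0,0],[0,0,0]],"delta_pos":[[-1,3.6,6.5],[-2,7.2,13],[-2.1,7.7,13.9],[-2.1,7.7,13.9],[-2.1,7.7,13.9],[-2.1,7.7,13.9],[-2.1,7.7,13.9],[-2.1,7.7,13.9]],"grip":[0,0,0,0,0,0,0,0]}'
python3 -m jog '{"rot":[[0,0,0],[0,0,0],[4.83,1.3,0],[4.83,1.3,0],[4.83,1.3,0],[4.83,1.3,0],[4.83,1.3,0],[4.83,1.3,0],[0,0,0],[0,0,0]],"delta_pos":[[-2.1,7.7,13.9],[-2.1,7.7,13.9],[2,0,15],[2,-10,15],[6,-30,10],[6,-35,5],[6,-38,0],[6,-38,0],[6,-38,0],[6,-38,0]],"grip":[0,0,0,0,0,0,0,0,0,0]}'
python3 -c "
from station import r;print(r.sense()['joints'],r.sense()['tcp_pos'])"
```

```text
time_s: 5.88
tcp_pos: [0.5807, 0.2965, 0.2652]
ee_rot: [[0.967, 0.222, 0.128], [0.256, -0.837, -0.483], [-0.0, 0.5, -0.866]]
wrist_force: [0.2, 0.2, -2.8]
gripper_width: 0.156
time_s: 6.72
tcp_pos: [0.6167, 0.0819, 0.3384]
ee_rot: [[0.967, 0.255, -0.001], [0.255, -0.967, 0.001], [-0.001, -0.001, -1.0]]
wrist_force: [1.1, 0.8, -3.6]
gripper_width: 0.154
[ 2.24127778e+01  1.92555977e+01  9.17931052e+00 -7.81358823e-02
 -7.99760578e+01  8.23509953e+01] [0.6166559  0.08187967 0.33842368]
```

```bash
python3 -m jog '{"rot":[[0,0,-2],[0,0,-2],[0,0,-2],[0,0,-2],[0,0,-2],[0,0,-2],[0,0,-2],[0,0,-2],[0,0,-2],[0,0,0]],"delta_pos":[[4.2,-35.2,0],[4.2,-35.2,0],[4.2,-35.2,0],[4.2,-35.2,0],[4.2,-35.2,0],[4.2,-35.2,0],[4.2,-35.2,0],[4.2,-35.2,0],[4.2,-35.2,0],[0,0,0]],"grip":[0,0,0,0,0,0,0,0,0,0]}'
python3 -m jog '{"rot":[[0,0,0]],"delta_pos":[[0,0,0]],"grip":[0]}'
python3 - <<'E'
from h import *
np.set_printoptions(precision=4,suppress=True)
p=np.array(r.sense()["tcp_pos"]);print(p,r.sense()["joints"])
s=cap("scene");w=cap("wrist")
foot=p-[0,0,.156];print("foot px",proj(s,foot),proj(w,foot),"stem w",proj(w,(.6547,-.2352,.051)))
q=proj(s,foot).astype(int);a=cv2.resize(s["frame"][q[1]-60:q[1]+60,q[0]-40:q[0]+40],(400,600),interpolation=cv2.INTER_CUBIC)
b=cv2.resize(w["frame"][170:350,215:335],(400,600),interpolation=cv2.INTER_CUBIC);print(q)
cv2.imwrite("pics/h1.png",np.hstack([a,b])[:,:,::-1])
E
```

```text
time_s: 7.55
tcp_pos: [0.6542, -0.238, 0.3359]
ee_rot: [[0.998, -0.063, -0.004], [-0.063, -0.998, -0.001], [-0.004, 0.001, -1.0]]
wrist_force: [-0.4, 1.4, -3.0]
gripper_width: 0.156
time_s: 7.63
tcp_pos: [0.6542, -0.2339, 0.3361]
ee_rot: [[0.998, -0.058, -0.004], [-0.058, -0.998, 0.002], [-0.004, -0.001, -1.0]]
wrist_force: [1.1, -0.1, -4.3]
gripper_width: 0.155
[ 0.6542 -0.2339  0.3361] [ -6.4001  27.1893  21.0168  -0.0619 -84.0795  93.0612]
foot px [181.2983 180.1344] [276.9426 201.4319] stem w [277.6155 177.0409]
[181 180]
```

View pics/h1.png

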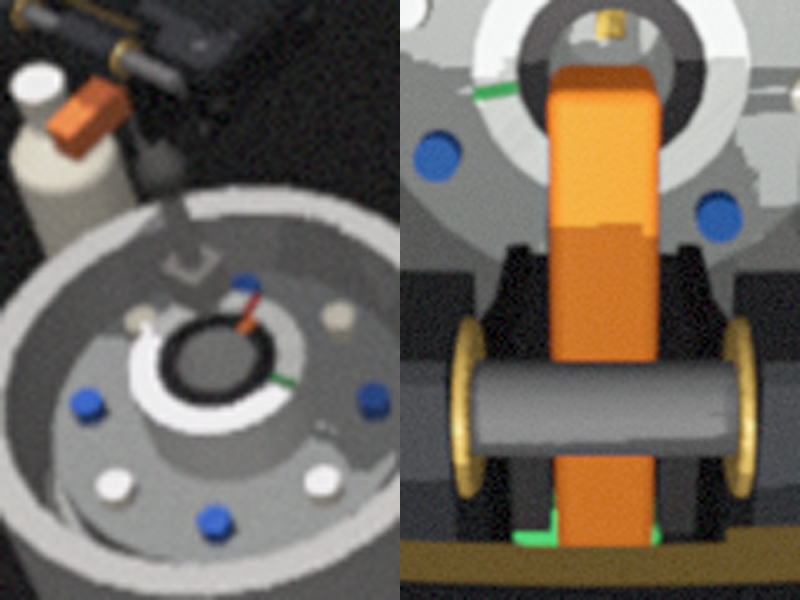

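Run:
```python
from h import *
np.set_printoptions(precision=1,suppress=True)
p=np.array(r.sense()["tcp_pos"]);s=cap("scene");t=cap("top")
for h in (0,18,82,94,150,159):print(h,(proj(s,p-[0,0,.156-h/1e3])-[141,120])*5,(proj(t,p-[0,0,.156-h/1e3])-[330,160])*7)
a=cv2.resize(s["frame"][140:190,155:195],(640,800)[:2],interpolation=cv2.INTER_CUBIC)[:600]
f=s["frame"][142:187,151:201];f=cv2.convertScaleAbs(cv2.resize(f,(800,600) if 0 else (667,600),interpolation=cv2.INTER_CUBIC),alpha=1.8)
cv2.imwrite("pics/h2.png",f[:,:,::-1])
for h in (0,18,82,94,150):print(h,(proj(s,p-[0,0,.156-h/1e3])-[151,142])*13.33)
```

```text
0 [204.3 301.5] [275.8 184.5]
18 [196.9 278.4] [285.3 176.4]
82 [168.8 190.7] [321.5 145.8]
94 [163.2 173.2] [328.7 139.7]
150 [135.4  86.4] [364.3 109.6]
159 [130.7  71.6] [370.3 104.5]
0 [411.3 510.5]
18 [391.7 449. ]
82 [316.8 215.2]
94 [301.9 168.5]
150 [227.8 -63. ]
```

View pics/h2.png

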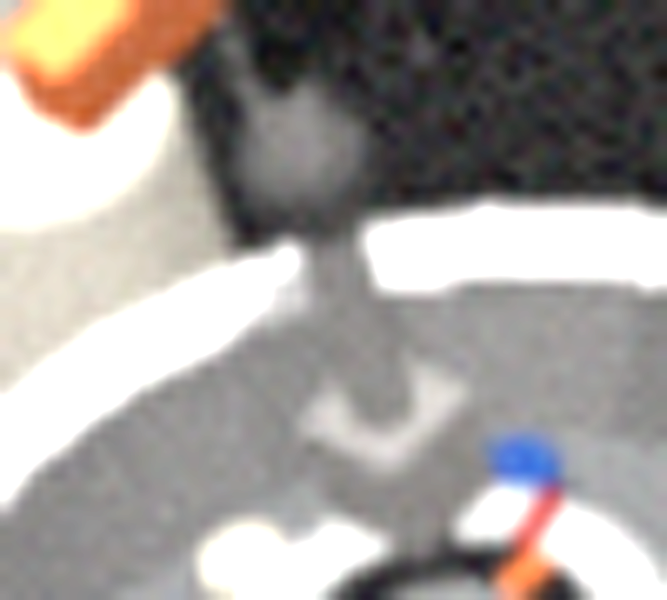

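Scene crop: foot box top at about (385,402) against a predicted (392,449); collar top at about (303,135) against (302,168). The key sits about 3 px higher than predicted. I'll cross-check in the top view, where the foot should be visible beside the gripper.

Run:
```python
from h import *
np.set_printoptions(precision=1,suppress=True)
p=np.array(r.sense()["tcp_pos"]);t=cap("top");o=np.array([340,160]);k=12
f=cv2.convertScaleAbs(cv2.resize(t["frame"][160:210,340:400],(720,600),interpolation=cv2.INTER_CUBIC),alpha=1.6)
cv2.imwrite("pics/h3.png",f[:,:,::-1])
for h in (0,18,82,94,150,159):print(h,(proj(t,p-[0,0,.156-h/1e3])-o)*k)
print("hub",(proj(t,(.6547,-.2352,.135))-o)*k,(proj(t,(.6547,-.2352,.051))-o)*k)
```

```text
0 [349.5 313.9]
18 [365.9 300. ]
82 [427.8 247.3]
94 [440.1 236.8]
150 [501. 185.]
159 [511.3 176.2]
hub [328.8 350.4] [261.6 406.5]
```

View pics/h3.png

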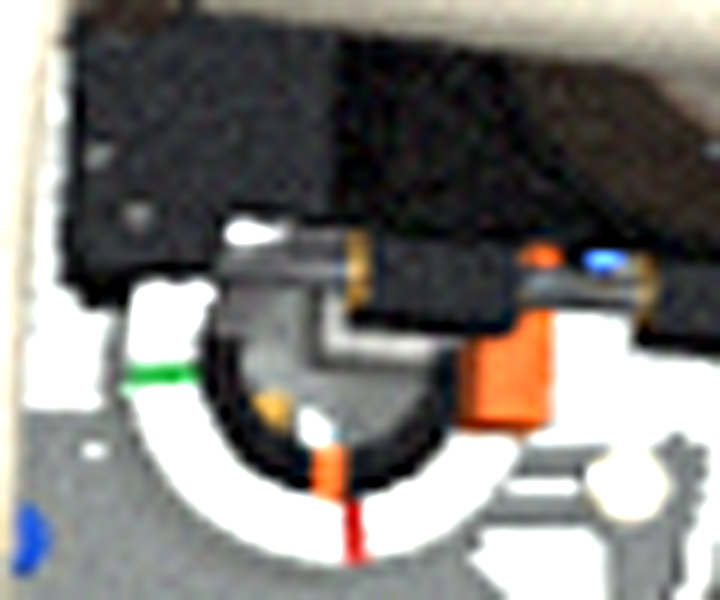

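In the top view the stem is at (272,408) against a predicted (262,406), and the foot top at about (379,302) against (366,300). Both carry the same camera offset, so the foot is within about 1 mm of the stem axis. Descending.

```bash
python3 -m jog '{"rot":[[0,0,0],[0,0,0],[0,0,0],[0,0,0],[0,0,0],[0,0,0],[0,0,0],[0,0,0]],"delta_pos":[[0.5,-1,-20],[0,0,-20],[0,0,-20],[0,0,-20],[0,0,-20],[0,0,-10],[0,0,0],[0,0,0]],"grip":[0,0,0,0,0,0,0,0]}'
python3 -m jog '{"rot":[[0,0,0],[0,0,0],[0,0,0],[0,0,0]],"delta_pos":[[0,0,-4],[0,0,-4],[0,0,-4],[0,0,0]],"grip":[0,0,0,0]}'
python3 -m jog '{"rot":[[0,0,0],[0,0,0],[0,0,0],[0,0,0]],"delta_pos":[[0,0,-4],[0,0,-4],[0,0,-2],[0,0,0]],"grip":[0,0,0,0]}'
```

```text
time_s: 8.55
tcp_pos: [0.6558, -0.2327, 0.2287]
ee_rot: [[0.999, -0.054, -0.0], [-0.054, -0.999, -0.001], [-0.0, 0.001, -1.0]]
wrist_force: [0.4, -0.3, -2.4]
gripper_width: 0.154
time_s: 8.88
tcp_pos: [0.6551, -0.233, 0.2156]
ee_rot: [[0.998, -0.055, -0.001], [-0.055, -0.998, 0.001], [-0.001, -0.001, -1.0]]
wrist_force: [-0.3, -0.8, -2.9]
gripper_width: 0.159
time_s: 9.22
tcp_pos: [0.6551, -0.2331, 0.2053]
ee_rot: [[0.998, -0.055, -0.002], [-0.055, -0.998, 0.0], [-0.002, -0.0, -1.0]]
wrist_force: [-0.5, 0.6, -4.0]
gripper_width: 0.154
```

```bash
python3 -m jog '{"rot":[[0,0,0],[0,0,0],[0,0,0],[0,0,0]],"delta_pos":[[0,-2,-1],[0,0,-3],[0,0,-2],[0,0,0]],"grip":[0,0,0,0]}'
python3 -m jog '{"rot":[[0,0,0],[0,0,0],[0,0,0],[0,0,0]],"delta_pos":[[0,0,-2],[0,0,-2],[0,0,-2],[0,0,0]],"grip":[0,0,0,0]}'
```

```text
time_s: 9.55
tcp_pos: [0.6552, -0.2351, 0.1995]
ee_rot: [[0.998, -0.055, -0.001], [-0.055, -0.998, 0.0], [-0.001, -0.0, -1.0]]
wrist_force: [-0.9, 0.4, -3.9]
gripper_width: 0.154
time_s: 9.88
tcp_pos: [0.6552, -0.235, 0.1936]
ee_rot: [[0.998, -0.055, -0.001], [-0.055, -0.998, 0.0], [-0.001, -0.0, -1.0]]
wrist_force: [-0.3, 0.5, -3.5]
gripper_width: 0.151
```

```bash
for i in 1; do python3 -m jog '{"rot":[[0,0,0],[0,0,0],[0,0,0]],"delta_pos":[[0,0,-2],[0,0,-2],[0,0,0]],"grip":[0,0,0]}'; done
python3 -m jog '{"rot":[[0,0,0],[0,0,0],[0,0,0]],"delta_pos":[[0,0,-1.5],[0,0,-1.5],[0,0,0]],"grip":[0,0,0]}'
```

```text
time_s: 10.13
tcp_pos: [0.6553, -0.2351, 0.1897]
ee_rot: [[0.998, -0.055, -0.001], [-0.055, -0.998, 0.0], [-0.001, -0.0, -1.0]]
wrist_force: [-0.4, -0.2, -3.5]
gripper_width: 0.152
time_s: 10.38
tcp_pos: [0.6553, -0.2351, 0.1868]
ee_rot: [[0.998, -0.055, -0.001], [-0.055, -0.998, 0.0], [-0.001, -0.0, -1.0]]
wrist_force: [-0.3, 0.5, -4.0]
gripper_width: 0.155
```

```bash
python3 -m jog '{"rot":[[0,0,0],[0,0,0],[0,0,0]],"delta_pos":[[0,0,-1.5],[0,0,-1.5],[0,0,0]],"grip":[0,0,0]}'
python3 -m jog '{"rot":[[0,0,0],[0,0,0],[0,0,0]],"delta_pos":[[0,0,-1.5],[0,0,-1.5],[0,0,0]],"grip":[0,0,0]}'
```

```text
time_s: 10.63
tcp_pos: [0.6558, -0.2353, 0.1846]
ee_rot: [[0.998, -0.055, 0.001], [-0.055, -0.998, -0.0], [0.001, 0.0, -1.0]]
wrist_force: [0.5, -0.3, -0.8]
gripper_width: 0.151
time_s: 10.88
tcp_pos: [0.6569, -0.2358, 0.1846]
ee_rot: [[0.999, -0.054, 0.005], [-0.054, -0.999, -0.002], [0.005, 0.002, -1.0]]
wrist_force: [-1.2, 1.9, 6.3]
gripper_width: 0.155
```

Contact at TCP z 0.1846. That puts the handle centre about 6 mm above the grasp point, which matches the scene measurement (foot ~8–10 mm higher), so the foot is on the floor. I'll confirm by turning and watching the moment.

```bash
python3 -m jog '{"rot":[[0,0,-3],[0,0,-5],[0,0,-5],[0,0,-5],[0,0,0]],"delta_pos":[[-1,0.5,0.5],[0,0,0],[0,0,0],[0,0,0],[0,0,0]],"grip":[0,0,0,0,0]}'
python3 -c "
from station import r;s=r.sense();print(s['moment'],s['joints'])"
python3 -m jog '{"rot":[[0,0,-5],[0,0,-5],[0,0,-5],[0,0,0]],"delta_pos":[[0,0,0],[0,0,0],[0,0,0],[0,0,0]],"grip":[0,0,0,0]}'
python3 - <<'E'
from h import *
s=r.sense();print(s['moment'])
t=cap("top");H=np.array([.6547,-.2352])
for nm,lo,hi in (("ptr",(8,150,120),(22,255,255)),):
    m=mask(t,lo,hi,(350,175,380,210));n,l,st,ce=cv2.connectedComponentsWithStats(m)
    for i in range(1,n):
        X=plane(t,ce[i],.135);d=X[:2]-H;print(st[i,4],ce[i],np.degrees(np.arctan2(d[1],d[0]))%360,np.linalg.norm(d))
E
```

```text
time_s: 11.3
tcp_pos: [0.6557, -0.2354, 0.1846]
ee_rot: [[0.932, -0.362, 0.004], [-0.362, -0.932, -0.002], [0.005, 0.001, -1.0]]
wrist_force: [0.3, -0.4, 5.9]
gripper_width: 0.154
[-0.07821445  0.14078453  0.0187318 ] [ -6.44508349  31.34375298   6.48343727   0.10993139 -64.87610031
  75.18129453]
time_s: 11.63
tcp_pos: [0.6556, -0.2354, 0.1845]
ee_rot: [[0.807, -0.59, 0.004], [-0.59, -0.807, -0.002], [0.005, -0.0, -1.0]]
wrist_force: [-0.5, -0.8, 5.3]
gripper_width: 0.155
[-0.07148071  0.18206467  0.07829653]
8 [369.    188.875] 282.9902172091739 0.004302344810971416
54 [364.05555556 196.22222222] 155.18338939687615 0.020760410721810865
```

```bash
python3 -m jog '{"rot":[[0,0,-5],[0,0,-5],[0,0,-5],[0,0,-5],[0,0,-5],[0,0,-5],[0,0,-5],[0,0,0]],"delta_pos":[[0,0,0],[0,0,0],[0,0,0],[0,0,0],[0,0,0],[0,0,0],[0,0,0],[0,0,0]],"grip":[0,0,0,0,0,0,0,0]}'
python3 -c "
from station import r;s=r.sense();print(s['moment'],s['joints'])"
python3 -m jog '{"rot":[[0,0,-5],[0,0,-5],[0,0,-5],[0,0,-3],[0,0,0]],"delta_pos":[[0,0,0],[0,0,0],[0,0,0],[0,0,0],[0,0,0]],"grip":[0,0,0,0,0]}'
python3 -c "
from station import r;s=r.sense();print(s['moment'],s['joints'])"
```

```text
time_s: 12.35
tcp_pos: [0.6554, -0.2354, 0.1845]
ee_rot: [[0.323, -0.946, 0.004], [-0.946, -0.323, -0.002], [0.003, -0.003, -1.0]]
wrist_force: [-1.0, -0.4, 5.9]
gripper_width: 0.153
[-0.08264726  0.39692421  0.03389287] [ -6.44822063  31.34113519   6.47080572   0.12126891 -64.9131841
  25.23630392]
time_s: 12.77
tcp_pos: [0.6553, -0.2354, 0.1845]
ee_rot: [[0.016, -1.0, 0.003], [-1.0, -0.016, -0.002], [0.002, -0.003, -1.0]]
wrist_force: [-0.6, 0.2, 5.5]
gripper_width: 0.159
[-0.02225694  0.44604372  0.12928339] [ -6.44781668  31.33868957   6.46510844   0.11936776 -64.92860438
   7.30207584]
```

```bash
python3 -m jog '{"rot":[[0,0,-3],[0,0,-3],[0,0,-3],[0,0,0]],"delta_pos":[[0,0,0],[0,0,0],[0,0,0],[0,0,0]],"grip":[0,0,0,0]}'
python3 -c "
from station import r;s=r.sense();print(s['moment'],s['joints'])"
python3 -m jog '{"rot":[[0,0,-3],[0,0,-3],[0,0,0]],"delta_pos":[[0,0,0],[0,0,0],[0,0,0]],"grip":[0,0,0]}'
python3 - <<'E'
from h import *
s=r.sense();print(s['moment'],s['joints'][5])
a=[]
for n,x,y in (("top",346,168),("scene",162,168)):
    c=cap(n);a.append(cv2.resize(c["frame"][y:y+45,x:x+45],(400,400),interpolation=cv2.INTER_CUBIC))
cv2.imwrite("pics/l1.png",np.hstack(a)[:,:,::-1])
E
```

```text
time_s: 13.1
tcp_pos: [0.6553, -0.2354, 0.1845]
ee_rot: [[-0.141, -0.99, 0.003], [-0.99, 0.141, -0.002], [0.002, -0.003, -1.0]]
wrist_force: [-1.4, -0.3, 5.8]
gripper_width: 0.158
[0.09309908 0.44265978 0.0996171 ] [ -6.44695157  31.33694999   6.46446166   0.11567139 -64.93304082
  -1.69467072]
time_s: 13.35
tcp_pos: [0.6552, -0.2354, 0.1845]
ee_rot: [[-0.244, -0.97, 0.003], [-0.97, 0.244, -0.002], [0.001, -0.004, -1.0]]
wrist_force: [-0.5, 0.1, 7.2]
gripper_width: 0.154
[0.11093182 0.44045828 0.15084442] -7.692841031495116
```

View pics/l1.png

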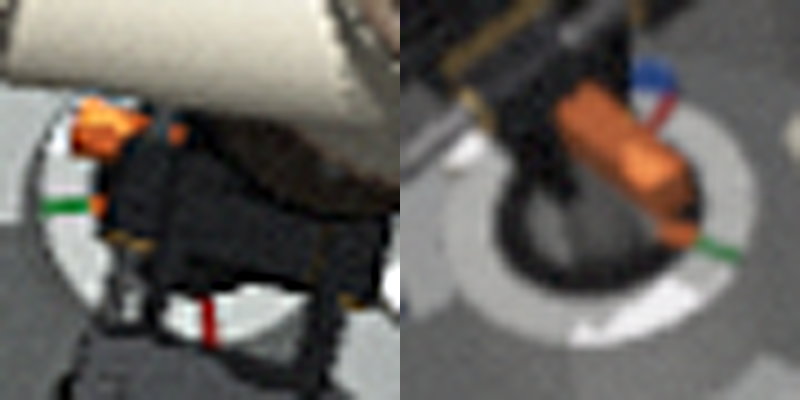

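Top (98,205)/(65,206) and scene (680,233)/(718,247): the orange pointer now lies at the green mark. I keep turning until the moment shows the end stop.

```bash
python3 -m jog '{"rot":[[0,0,-3],[0,0,-3],[0,0,0]],"delta_pos":[[0,0,0],[0,0,0],[0,0,0]],"grip":[0,0,0]}'
python3 -c "
from station import r;s=r.sense();print(s['moment'],s['joints'][5])"
python3 -m jog '{"rot":[[0,0,-3],[0,0,-3],[0,0,0]],"delta_pos":[[0,0,0],[0,0,0],[0,0,0]],"grip":[0,0,0]}'
python3 -c "
from station import r;s=r.sense();print(s['moment'],s['joints'][5])"
```

```text
time_s: 13.7
tcp_pos: [0.6553, -0.2353, 0.1846]
ee_rot: [[-0.343, -0.939, 0.003], [-0.939, 0.343, -0.002], [0.001, -0.004, -1.0]]
wrist_force: [-0.7, 0.5, 6.3]
gripper_width: 0.152
[0.13526442 0.4261562  0.2575361 ] -13.668838943657759
time_s: 13.95
tcp_pos: [0.6553, -0.2353, 0.1845]
ee_rot: [[-0.439, -0.898, 0.003], [-0.898, 0.439, -0.002], [0.001, -0.004, -1.0]]
wrist_force: [-1.0, -0.8, 5.7]
gripper_width: 0.157
[0.21715431 0.38585473 0.3436532 ] -19.651691913055984
```

The moment rose to 0.34 N·m, well over friction, so it is at the stop. Backing off within the play, then lifting straight up.

```bash
python3 -m jog '{"rot":[[0,0,5],[0,0,5],[0,0,6],[0,0,0]],"delta_pos":[[0,0,0],[0,0,0],[0,0,0],[0,0,0]],"grip":[0,0,0,0]}'
python3 -c "
from station import r;s=r.sense();print(s['moment'],s['joints'][5])"
python3 -m jog '{"rot":[[0,0,0],[0,0,0],[0,0,0],[0,0,0],[0,0,0],[0,0,0],[0,0,0],[0,0,0],[0,0,0]],"delta_pos":[[0,0,5],[0,0,8],[0,0,8],[0,0,20],[0,0,25],[0,0,30],[0,0,30],[0,0,24],[0,0,0]],"grip":[0,0,0,0,0,0,0,0,0]}'
python3 - <<'E'
from h import *
a=[]
for n,x,y in (("top",340,155),("scene",152,140)):
    c=cap(n);a.append(cv2.convertScaleAbs(cv2.resize(c["frame"][y:y+75,x:x+50],(400,600),interpolation=cv2.INTER_CUBIC),alpha=1.5))
cv2.imwrite("pics/l2.png",np.hstack(a)[:,:,::-1])
E
```

```text
time_s: 14.28
tcp_pos: [0.6553, -0.2354, 0.1845]
ee_rot: [[-0.171, -0.985, 0.003], [-0.985, 0.171, -0.002], [0.001, -0.004, -1.0]]
wrist_force: [-1.8, 0.3, 6.2]
gripper_width: 0.155
[0.07701263 0.39424448 0.08858443] -3.4139344345439953
time_s: 15.03
tcp_pos: [0.6563, -0.2356, 0.3394]
ee_rot: [[-0.176, -0.984, 0.012], [-0.984, 0.176, -0.004], [0.002, -0.013, -1.0]]
wrist_force: [1.2, 0.1, -0.5]
gripper_width: 0.159
```

View pics/l2.png

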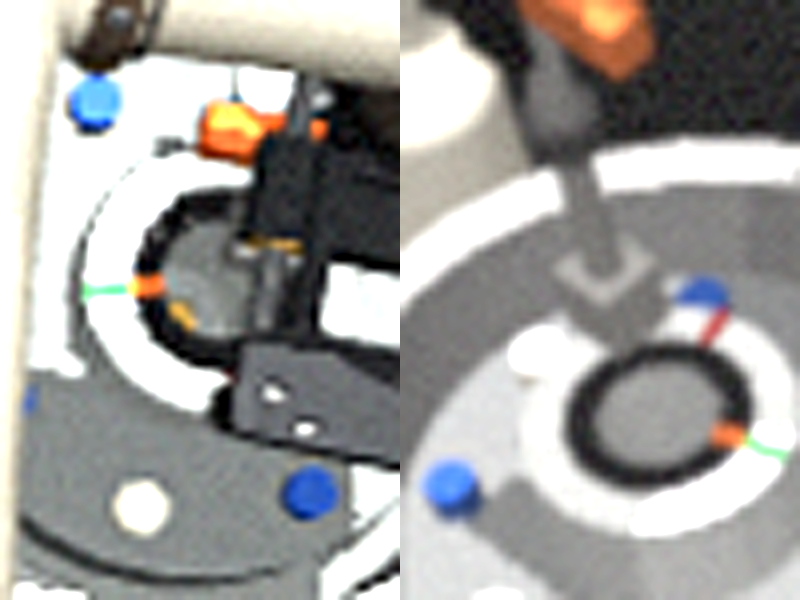

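Pointer at green in both views (top (147,287), scene (730,436)), and the key is out and upright. Taking it back to the holder.

```bash
python3 -m jog '{"rot":[[0,0,7],[0,0,7],[0,0,7],[0,0,7],[0,0,7],[0,0,7],[0,0,7],[0,0,7],[0,0,7],[0,0,7]],"delta_pos":[[-5,34,0],[-5,34,0],[-5,34,0],[-5,34,0],[-5,34,0],[-5,34,0],[-5,34,0],[-5,34,0],[-5,34,0],[-5,34,0]],"grip":[0,0,0,0,0,0,0,0,0,0]}'
python3 -m jog '{"rot":[[0,0,7],[0,0,7],[0,0,7],[0,0,7],[0,0,7],[0,0,7],[0,0,3],[0,0,0]],"delta_pos":[[-5,34,0],[-5,34,0],[-5,34,0],[-5,34,0],[-5,34,0],[-5,34,0],[-5,29,0],[0,0,0]],"grip":[0,0,0,0,0,0,0,0]}'
python3 -m jog '{"rot":[[-4.83,-1.3,0],[-4.83,-1.3,0],[-4.83,-1.3,0],[-4.83,-1.3,0],[-4.83,-1.3,0],[-4.83,-1.3,0],[0,0,0],[0,0,0]],"delta_pos":[[0,0,0],[0,0,0],[0,0,0],[0,0,0],[0,0,0],[0,0,0],[0,0,0],[0,0,0]],"grip":[0,0,0,0,0,0,0,0]}'
```

```text
time_s: 15.97
tcp_pos: [0.6029, 0.1068, 0.3292]
ee_rot: [[0.868, -0.497, -0.005], [-0.497, -0.868, -0.001], [-0.004, 0.003, -1.0]]
wrist_force: [1.5, 0.6, -1.7]
gripper_width: 0.152
time_s: 16.63
tcp_pos: [0.5675, 0.3433, 0.3276]
ee_rot: [[0.965, 0.263, -0.005], [0.263, -0.965, -0.001], [-0.005, -0.0, -1.0]]
wrist_force: [0.9, -0.5, -4.5]
gripper_width: 0.154
time_s: 17.3
tcp_pos: [0.5688, 0.3386, 0.3284]
ee_rot: [[0.966, 0.224, 0.126], [0.257, -0.836, -0.484], [-0.003, 0.5, -0.866]]
wrist_force: [-1.4, -0.9, -3.8]
gripper_width: 0.152
```

```bash
python3 -m jog '{"rot":[[0,0,0],[0,0,0],[0,0,0],[0,0,0],[0,0,0],[0,0,0],[0,0,0]],"delta_pos":[[2.7,-8.5,-12.2],[2.7,-8.5,-12.2],[2.7,-8.5,-12.2],[2.7,-8.5,-12.2],[2.7,-8.5,-12.2],[0,0,0],[0,0,0]],"grip":[0,0,0,0,0,0,0]}'
python3 - <<'E'
from h import *
np.set_printoptions(precision=4,suppress=True)
p=np.array(r.sense()["tcp_pos"]);R=np.array(r.sense()["ee_rot"]);d=p-[.5972,.2401,.1627];print("tool-frame offset from stored",R.T@d)
a=[]
for n,x,y in (("top",160,175),("scene",300,205)):
    c=cap(n);a.append(cv2.convertScaleAbs(cv2.resize(c["frame"][y:y+75,x:x+100],(800,600) and (400,300),interpolation=cv2.INTER_CUBIC),alpha=1.5))
cv2.imwrite("pics/t1.png",np.hstack(a)[:,:,::-1])
E
```

```text
time_s: 17.88
tcp_pos: [0.5833, 0.2946, 0.271]
ee_rot: [[0.967, 0.22, 0.129], [0.254, -0.838, -0.482], [0.002, 0.499, -0.867]]
wrist_force: [-0.4, 0.5, -3.0]
gripper_width: 0.156
tool-frame offset from stored [ 0.0007  0.0053 -0.1219]
```

View pics/t1.png

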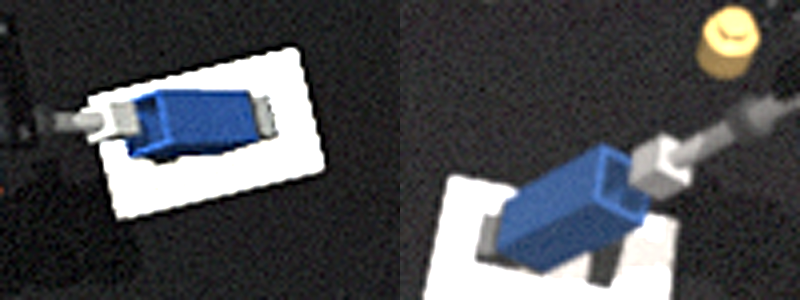

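The foot sits just above the mouth and in line with it in both views. Moving back 2 mm towards the lower wall, then inserting along the axis.

```bash
python3 -m jog '{"rot":[[0,0,0],[0,0,0],[0,0,0],[0,0,0],[0,0,0]],"delta_pos":[[-0.4,1.7,-1],[1.6,-6,-10.8],[1.6,-6,-10.8],[1.6,-6,-10.8],[0,0,0]],"grip":[0,0,0,0,0]}'
python3 -m jog '{"rot":[[0,0,0],[0,0,0],[0,0,0],[0,0,0],[0,0,0]],"delta_pos":[[1.6,-6,-10.8],[1.6,-6,-10.8],[1.6,-6,-10.8],[1.6,-6,-10.8],[0,0,0]],"grip":[0,0,0,0,0]}'
python3 -c "
from h import *
s=r.sense();p=np.array(s['tcp_pos']);R=np.array(s['ee_rot']);print(R.T@(p-[.5972,.2401,.1627]),R.T@s['wrist_force'])"
```

```text
time_s: 18.4
tcp_pos: [0.5866, 0.2787, 0.2355]
ee_rot: [[0.967, 0.222, 0.127], [0.256, -0.837, -0.485], [-0.002, 0.501, -0.866]]
wrist_force: [-0.6, 0.1, -3.7]
gripper_width: 0.153
time_s: 18.82
tcp_pos: [0.5932, 0.2548, 0.1929]
ee_rot: [[0.967, 0.222, 0.127], [0.256, -0.837, -0.485], [-0.001, 0.501, -0.865]]
wrist_force: [-1.1, -1.0, -3.9]
gripper_width: 0.153
[-0.00012259  0.00195893 -0.03372649] [-1.33422752 -1.33409928  3.70562672]
```

Sliding in freely. 34 mm remain.

```bash
python3 -m jog '{"rot":[[0,0,0],[0,0,0],[0,0,0],[0,0,0],[0,0,0]],"delta_pos":[[1.2,-4.6,-8],[1.2,-4.6,-8],[0.8,-3,-5.2],[0.4,-1.5,-2.6],[0,0,0]],"grip":[0,0,0,0,0]}'
python3 -m jog '{"rot":[[0,0,0],[0,0,0],[0,0,0]],"delta_pos":[[0.25,-1,-1.7],[0.25,-1,-1.7],[0,0,0]],"grip":[0,0,0]}'
python3 -c "
from h import *
s=r.sense();p=np.array(s['tcp_pos']);R=np.array(s['ee_rot']);print(R.T@(p-[.5972,.2401,.1627]),R.T@s['wrist_force'])"
```

```text
time_s: 19.23
tcp_pos: [0.5973, 0.2413, 0.1697]
ee_rot: [[0.967, 0.221, 0.129], [0.256, -0.837, -0.484], [0.001, 0.501, -0.866]]
wrist_force: [-0.6, -0.4, -2.7]
gripper_width: 0.158
time_s: 19.48
tcp_pos: [0.5979, 0.2397, 0.1668]
ee_rot: [[0.967, 0.221, 0.13], [0.256, -0.837, -0.483], [0.002, 0.5, -0.866]]
wrist_force: [0.9, -0.3, -3.5]
gripper_width: 0.155
[ 0.00062856  0.00256242 -0.00331055] [ 0.77714956 -1.27737991  3.26769646]
```

```bash
python3 -m jog '{"rot":[[0,0,0],[0,0,0],[0,0,0]],"delta_pos":[[-0.2,1,-2],[0.2,-0.7,-1.3],[0,0,0]],"grip":[0,0,0]}'
python3 -c "
from h import *
s=r.sense();p=np.array(s['tcp_pos']);R=np.array(s['ee_rot']);print(R.T@(p-[.5972,.2401,.1627]),R.T@s['wrist_force'])"
python3 -m jog '{"rot":[[0,0,0],[0,0,0],[0,0,0]],"delta_pos":[[0,0,-1],[0.2,-0.7,-1.3],[0,0,0]],"grip":[0,0,0]}'
python3 -c "
from h import *
s=r.sense();p=np.array(s['tcp_pos']);R=np.array(s['ee_rot']);print(R.T@(p-[.5972,.2401,.1627]),R.T@s['wrist_force'])"
```

```text
time_s: 19.73
tcp_pos: [0.5978, 0.24, 0.1633]
ee_rot: [[0.967, 0.221, 0.13], [0.257, -0.837, -0.483], [0.002, 0.5, -0.866]]
wrist_force: [-0.2, 0.4, -2.8]
gripper_width: 0.152
[ 0.00056961  0.00049795 -0.00045111] [-0.12594821 -1.77640956  2.18723341]
time_s: 19.98
tcp_pos: [0.5989, 0.2405, 0.1628]
ee_rot: [[0.966, 0.221, 0.133], [0.258, -0.838, -0.482], [0.005, 0.5, -0.866]]
wrist_force: [-1.1, 3.4, 2.6]
gripper_width: 0.154
[ 1.73358385e-03  1.03700854e-04 -5.60268130e-05] [-0.19387603 -1.75485153 -4.01416547]
```

Floor contact (−4 N along the axis) at the stored depth to within 0.1 mm. Releasing and retreating along the axis.

```bash
python3 -m jog '{"rot":[[0,0,0],[0,0,0],[0,0,0],[0,0,0],[0,0,0],[0,0,0]],"delta_pos":[[0,0,0],[0,0,0],[0,0,0],[0,0,0],[0,0,0],[0,0,0]],"grip":[20,40,60,70,70,70]}'
python3 -m jog '{"rot":[[0,0,0],[0,0,0],[0,0,0],[0,0,0],[0,0,0],[0,0,0],[0,0,0],[0,0,0],[0,0,0]],"delta_pos":[[-1.3,4.8,8.7],[-2.6,9.6,17.3],[-3.2,12,21.6],[-3.9,14.4,26],[-3.9,14.4,26],[0,35,10],[0,38,0],[0,38,0],[0,0,0]],"grip":[70,70,70,70,70,70,70,70,70]}'
python3 - <<'E'
from h import *
np.set_printoptions(precision=4,suppress=True)
t=cap("top","f_top");s=cap("scene","f_scene")
a=rect(mask(t,(2,150,90),(14,255,255),(165,180,200,235)));b=rect(mask(s,(2,150,90),(14,255,255),(355,215,390,275)))
print(a[:3],b[:3],tri([(t,a[1]),(s,b[1])]))
for c in (t,s):
    o=cv2.imread(f"pics/{c['n']}0.png")[:,:,::-1];d=(cv2.absdiff(o,c["frame"]).max(2)>60).astype(np.uint8)
    n,l,st,ce=cv2.connectedComponentsWithStats(d);print(c["n"],[(st[i].tolist()) for i in range(1,n) if st[i,4]>8])
for c,roi in ((t,(340,172,390,214)),(s,(162,165,222,215))):
    for nm,lo,hi in (("ptr",(8,150,120),(22,255,255)),("green",(45,120,80),(85,255,255))):
        q=rect(mask(c,lo,hi,roi));print(c["n"],nm,q[0],q[1])
E
```

```text
time_s: 20.48
tcp_pos: [0.5981, 0.2389, 0.1612]
ee_rot: [[0.967, 0.221, 0.129], [0.256, -0.837, -0.484], [0.001, 0.501, -0.866]]
wrist_force: [0.3, 0.4, 0.6]
gripper_width: 0.491
time_s: 21.23
tcp_pos: [0.5827, 0.4121, 0.2695]
ee_rot: [[0.965, 0.226, 0.134], [0.262, -0.837, -0.481], [0.003, 0.499, -0.866]]
wrist_force: [0.0, -0.3, -1.2]
gripper_width: 0.7
(np.int32(286), array([181.5175, 205.1783]), ((181.81764221191406, 205.42938232421875), (35.685054779052734, 8.785682678222656), 77.47119140625)) (np.int32(355), array([371.0648, 244.7718]), ((371.0, 244.50001525878906), (10.046813011169434, 37.21041488647461), 7.125016689300537)) (array([0.5965, 0.2433, 0.1605]), [np.float64(0.8), np.float64(0.8)])
top [[0, 182, 86, 49, 2826], [174, 188, 9, 2, 9], [356, 189, 5, 3, 13], [366, 197, 3, 5, 13], [110, 207, 5, 5, 13], [77, 214, 14, 6, 22], [0, 295, 140, 125, 6768], [92, 313, 64, 57, 1887], [100, 386, 27, 20, 59], [256, 406, 19, 14, 108], [269, 417, 5, 3, 13]]
scene [[399, 0, 39, 16, 419], [430, 0, 130, 52, 2599], [521, 0, 39, 12, 244], [387, 21, 36, 24, 184], [372, 22, 15, 15, 111], [427
[... 356 characters left out ...]
, 13, 23, 106], [436, 176, 58, 58, 1869], [188, 183, 4, 4, 11], [526, 182, 34, 39, 703], [191, 193, 4, 3, 12], [536, 222, 14, 10, 41], [497, 224, 3, 9, 22], [463, 234, 6, 6, 16], [479, 234, 7, 5, 10], [482, 244, 27, 18, 85]]
top ptr 9 [358. 190.]
top green 5 [353. 191.]
scene ptr 9 [192.6667 193.8889]Traceback (most recent call last):
  File "<stdin>", line 11, in <module>
  File "h.py", line 30, in rect
    n,l,s,ce=cv2.connectedComponentsWithStats(m);k=1+np.argmax(s[1:,4])
                                                     ~~~~~~~~~^^^^^^^^^
    return _wrapfunc(a, 'argmax', axis=axis, out=out, **kwds)
    return bound(*args, **kwds)
ValueError: attempt to get argmax of an empty sequence
```

The handle is back to within 1 px of its starting pixels, and the pointer is at green. One diff blob covers the grey disc at top (127,333); I check whether that is only the arm's shadow.

Run:
```python
import cv2,numpy as np
for n,(x0,y0,x1,y1) in (("top",(85,290,170,375)),("scene",(415,170,500,237))):
    for f in (n+"0","f_"+n):
        g=cv2.cvtColor(cv2.imread(f"pics/{f}.png")[y0:y1,x0:x1],6);m=(g>70).astype(np.uint8);k,l,s,c=cv2.connectedComponentsWithStats(m);i=1+np.argmax(s[1:,4]);print(f,s[i],c[i],g[l==i].mean())
```

```text
top0 [   6    6   74   75 4125] [42.81527273 43.04169697] 231.12363636363636
f_top [   7    6   73   74 4094] [42.8617489  42.88251099] 193.7808988764045
scene0 [   6    5   74   59 3203] [42.07368092 34.03028411] 186.06806119263192
f_scene [   6    5   73   56 2052] [35.31384016 27.16130604] 156.89912280701753
```

It is only a shadow: the disc's outline is unchanged in the top view. Handing in.

```bash
python3 -c "
from station import finish_job;print(finish_job())"
```

```text
the job is handed in; nothing more can be done
None
```

I locked the rotor and put the T-key back in its blue tube, all the way down and released. The job is handed in at about 21 s of the 67 s allowed; `finish_job` gives no verdict.

- **Lock:** I turned the key clockwise until the wrist moment reached 0.34 N·m, well above the 0.12 N·m friction, then backed off within the play before lifting it out. The pointer is at the green mark in the top and scene views. In the last numeric check the top view gave pointer (358,190) against green mark (353,191). The scene colour mask did not find the green mark that time.
- **Key in its holder:** The foot touched the tube floor at the original depth to within 0.1 mm. After letting go, the handle is within 1 px of where it started in both views.
- **Other things on the bench:** Comparing before and after pictures showed no bystander moved, and I left the orange look-alike alone. The large differences I looked into were the arm itself and its shadow. Over the grey lid disc, the outline is the same in the top view. In the scene view the measured outline shrank; I put that down to the shadow and did not check it further.
- **Disagreement on the way:** The first estimate of how high the key sat in the grip was 6–10 mm off between the top and scene views. The floor contact at the hub shaft settled it, about 6 mm higher than my first assumption.

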